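# Clear the parcel scale and weigh the boxed book

## Task

The parcel scale has just been checked: set the steel check weight that stands on its pan back upright in the empty compartment of the weight tray, without dropping it. Then slide the boxed book off the wooden stand onto the pan, so that it lies in the middle of the pan, square to it and clear of the stand, and leave it there to be weighed. Do not press the pan down to its stop or knock anything else about.

Things in the scene. Friction and masses are not known exactly. Their poses are not given: they have to be found in the camera images.
- scale: spring parcel scale, fixed to the desk: grey housing under a square-cornered steel pan, with a low sloping dial console on the side of its -x (the console reaches from x = -0.110 to -0.220, is 160 mm wide and at most 47 mm high). Origin on the desk under the middle of the pan; x and y run along the pan's edges
- pan_centre (a point): middle of the top face of the scale's pan; moves with the pan. The pan is a flat steel plate without a rim, 210 mm along the scale's x and 190 mm along its y, its top 50 mm above the desk when empty. It only moves straight up and down, on a spring
- pan (a joint): how far the pan has sunk (m): 0 empty, about 0.0054 under the 500 g weight, 0.0065 to 0.0106 under the parcel, stop at 0.016; spring 900 N/m; above 0.0145 counts as pressed to the stop
- stand: low wooden slide-over stand, fixed to the desk beside the scale (on the left or on the right of it, with a 10 mm gap to the pan), parallel to the scale: 270 mm (own x) by 240 mm (own y), flat top 52 mm above the desk. Origin on the desk under its middle
- parcel: boxed book, a closed cardboard box 170 mm (own x) by 120 mm (own y) by 45 mm high, 0.6 to 0.98 kg, lying flat on the stand with its long side roughly along the scale's x (within 0.5 rad). Origin at the centre of its underside. Too wide to grip: it is to be pushed along
- weight_500: steel check weight of 500 g that stands on the pan at the start: cylinder 38 mm in diameter and 50 mm high, above it a narrow neck and a knob of 26 mm diameter; 70 mm high in all. Origin at the centre of its underside, z up
- tray: shallow wooden tray for the check weights, fixed to the desk on the left or right side: 210 mm (own x) by 78 mm (own y), walls 6 mm thick and 24 mm high, floor 6 mm above the desk, two dividers across x make three equal compartments 62 x 66 mm in a row along its x. Origin on the desk under its middle. Two compartments hold the smaller weights, the third is empty
- cell0 (a point): centre of the floor of the tray's compartment at its -x end
- cell1 (a point): centre of the floor of the tray's middle compartment
- cell2 (a point): centre of the floor of the tray's compartment at its +x end
- weight_200: smaller steel check weight, 28 mm in diameter, 52 mm high, standing in one compartment of the tray; to be left alone. Origin at the centre of its underside
- weight_100: smallest steel check weight, 22 mm in diameter, 41 mm high, standing in another compartment of the tray; to be left alone. Origin at the centre of its underside
- books: two books lying on one another, fixed, 210 x 115 x 56 mm, on the side of the desk where the tray is not. Origin under their middle
- mug: white mug, 82 mm across, 92 mm high, handle towards its own y, beyond the scale (+x); to be left alone. Origin at the centre of its underside
- stapler: black stapler, 150 mm along its own y, 34 mm wide, 51 mm high, lying along the far (+x) edge of the stand, on its top; to be left alone. Origin under its middle
- tape_dispenser: black desk tape dispenser, 150 mm along its own y, 55 mm wide, 88 mm high, on the desk in front of the stand (-x side); to be left alone. Origin under its middle
- pen_pot: brass pot with pens, 80 mm across, 165 mm high with the pens, on the desk at the far right or far left; to be left alone. Origin at the centre of its underside
- paperweight: green glass paperweight, 72 mm across, 48 mm high, on the desk at the far side opposite the pen pot; to be left alone. Origin at the centre of its underside
Not all that is in view belongs to the job. Leave any turquoise look-alike of the weight_500 alone. Of the things that look like the parcel, the larger one is meant.

How it is judged:
On the way, in this order (a step that is already met when the one before it is completed fails the run):
1. the 500 g check weight stands upright in the tray's empty compartment, released (x of weight_500 in the frame of tray between -0.1 and 0.1 m and y of weight_500 in the frame of tray between -0.032 and 0.032 m and z of weight_500 in the frame of tray below 0.012 m and angle between weight_500's own z axis and vertical below 0.1 rad and contact force between weight_500 and the fingers below 0.1 N and linear speed of weight_500 below 0.03 m/s), for 0.2 s.
2. the boxed book rests on the pan alone, centred and square (horizontal distance between parcel and pan_centre below 0.018 m and (angle between the x axis of parcel and the x axis of scale, either way round below 0.15 rad or angle between the x axis of parcel and the y axis of scale, either way round below 0.15 rad) and angle between parcel's own z axis and vertical below 0.03 rad and value of joint pan between 0.005 and 0.013 m and contact force between parcel and stand below 0.1 N and contact force between parcel and the arm below 0.1 N and contact force between parcel and the fingers below 0.1 N and linear speed of parcel below 0.02 m/s), for 0.3 s.
At the end, for the whole second after the job is handed in: The 500 g check weight stands upright (within 0.1 rad) on the floor of the tray's empty compartment, and the boxed book lies flat and at rest on the pan alone, touching neither stand nor robot, its middle within 18 mm of the pan's middle and its sides within 0.15 rad of the pan's edges (all of step 1 and all of step 2).
It fails at once if the pan is pressed down to its stop (value of joint pan above 0.0145 m).
It fails at once if the check weight is knocked over (angle between weight_500's own z axis and vertical above 0.6 rad).
It fails at once if the check weight is dropped (falls free by more than about 20 mm) (linear speed of weight_500 above 0.6 m/s and contact force between weight_500 and the fingers below 0.1 N).
It fails at once if the parcel is tipped over, falls from the stand or pan, or is lifted up instead of slid across (angle between parcel's own z axis and vertical above 0.35 rad or height (world z) of parcel below 0.025 m or height (world z) of parcel above 0.085 m).
It fails at once if a bystander is shifted by more than 25 mm or knocked over (distance of any of weight_200, weight_100, mug, stapler, tape_dispenser, pen_pot, paperweight from where it was at the start of the episode above 0.025 m or angle between any of weight_200, weight_100, mug, stapler, tape_dispenser, pen_pot, paperweight's own z axis and vertical above 0.5 rad).
It also fails if it takes over 50 s, if anything falls off the work surface, if the arm or the gripper's body presses on something with over 40 N, if the wrist force passes 120 N, or if a joint passes its speed limit or range.

## Robot

A 6-joint arm with a two-finger parallel gripper is mounted at the origin on the work surface. World frame = base frame: x ahead of the robot, y to its left, z up, the work surface at z = 0. Lengths are in m, angles in rad, forces in N, time in s.
With the tool pointing down it reaches from about 0.4 to 0.825 m from the base axis. Payload 7 kg.
Tool frame: the origin (TCP) lies on the centre line of the jaws, within the pads' length; the fingertips stand tip_reach ahead of it and the grasp point (between the pads) is the TCP (tip_reach is the distance from the TCP to the fingertips, in m); z points along the fingers, y is the line along which they close (so a half turn about z gives the same grasp; the last joint's range is limited). The gripper opens to 88 mm and grips with 3 to 60 N. Pads are 19 mm wide; open, the fingers measure 130 mm over their backs; the gripper's body (78 mm by 193 mm) begins 47 mm behind the grasp point.
Start: joints at [0.288, 0.359, 0.012, 0, -1.224, -0.288], TCP at [0.675, -0, 0.246] pointing down, gripper open.
Joint ranges: [-3.07, 3.07], [-1.43, 2.12], [-1.02, 1.25], [-3.03, 1.67], [-3.05, -0], [-3.03, 3.03]. Speed limits (rad/s): [2.39, 2.39, 3.01, 3.14, 3.14, 3.14].

## Interface

Orientations are given as [roll, pitch, yaw] about the fixed x, y, z axes, in that order (R = Rz(yaw) Ry(pitch) Rx(roll)).
In Python, from station import get_state, grab_frame, calibration, job_done, find_in, mark_of, tip_reach gives the robot as it stands.
- The arm moves only by the shell command python3 -m handwheel 'ROWS' [OPENING] [FORCE]. ROWS is JSON, a list of rows, each an object with "delta_pos": the shift along the world's x, y, z in units of 30 mm (1.0 is 30 mm), a list of three; "dr": the turn, a rotation vector about the world's x, y, z in degrees, a list of three. In form: [{"delta_pos": [tx, ty, tz], "dr": [rx, ry, rz]}, ...]. A call has 1 to 10 rows; each row shifts and turns the commanded pose from where the row before left it; what a row does not reach is not made up. A row lasts 1/10 s, in which the tool goes at most 50 mm and 8.59 degrees, less where a joint would pass 70% of its speed; a pose out of reach is approached as far as the arm can. A call is refused whole if a number of a shift passes 1 or a number of a turn 8.59, either way. A call with a gripper value outside its range is refused whole. OPENING is the closure, from -1 (fully open) to 1 (shut), set as the call begins (- or left out, the last holds). The fingers move at their own pace and stop on an object; FORCE is the grip in N (left out, the last holds). Time passes only in rows, so rows that do not move let the fingers close. It gives the time, the measured TCP pose, the force, the opening and the grip force at its end, in the units of the state.
- get_state(): the state, without advancing time (a new reading comes with each control period).
- grab_frame(name): name is "scene" or "side" or "wrist"; returns the picture (480x640x3 uint8, red, green, blue); there is no depth.
- calibration(name): a dict with "fx", "fy", "cx", "cy" (pixels), "k1" (the pictures are not rectified: a ray, as slopes to the right and down, at radius r is drawn at 1 + k1 r^2 times it, then the intrinsics apply), "extrinsics" (4x4, takes a point from world to camera coordinates). Camera axes: x right, y down, z forward; pixel columns grow to the right and rows downward; lengths in m; the calibration is good to about 2 mm. A picture is of the moment at which its call begins: read the wrist's pose just before it. calibration takes no time and is no camera call; for the wrist camera it gives the pose at the moment of the call.
- job_done(): hands the job in; it is judged then, once.
Trained networks look in the newest picture that a camera, given by its name, has taken for a name from the list of things; names that differ only in an ending like _2 or _b are one class to them, and where a whole thing is asked for, a point or a joint stands for the part that bears it (a point fixed in the world has none). Each returns a list of dicts, best first, with "conf" (0 to 1); they miss things now and then, are a little off and sometimes report something else, mostly with a low value. They report only what shows in the picture. A call takes as long as a camera call. They do not tell look-alikes from the thing itself.
- find_in(camera, query): "location" ([column, row] in pixels, amid what is visible of it).
- mark_of(camera, query): "location" ([column, row] in pixels: a listed point, or the origin of a listed thing).
The state is a dict: "t": time; "q": joint angles; "qd": joint speeds; "joint_efforts": joint torques, N m; "eef_pos": TCP position; "ee_rot": TCP orientation; "force": force on the tool from outside, world axes, zero at the start; "moment": the same for the moment, N m; "width": finger opening in m; "gripper_force": force on a finger pad.
Only numpy, scipy, OpenCV 4.12 (cv2) and the standard library are available. Lean on these libraries where they do the work, as an engineer would, in place of code of your own. Each camera call takes 0.05 s, during which the arm holds its last target. There are 200 camera calls.

## Working session

There is one attempt and no reset: what is moved stays moved. The work goes in short steps, Python scripts to look and compute and a shell command to move; the robot and the scene stay as the last step left them, time stands still between calls to the robot, and variables do not carry over. Pictures are saved under pics/ and viewed, at most 11 in all, crops included, and the job is handed in when it is done.

```bash
mkdir -p pics; cat > h.py <<'E'
import numpy as np, cv2
from station import *
def K(c): return np.array([[c['fx'],0,c['cx']],[0,c['fy'],c['cy']],[0,0,1.]])
def ray(cam,uv,c=None):
    c=c or calibration(cam); T=np.array(c['extrinsics'])
    n=cv2.undistortPoints(np.array([[uv]],float),K(c),np.array([c['k1'],0,0,0,0.]))[0,0]
    R,t=T[:3,:3],T[:3,3]
    return -R.T@t, R.T@np.array([n[0],n[1],1])
def atz(cam,uv,z,c=None):
    o,d=ray(cam,uv,c); return o+d*(z-o[2])/d[2]
def proj(cam,P,c=None):
    c=c or calibration(cam); T=np.array(c['extrinsics'])
    return cv2.projectPoints(np.atleast_2d(np.array(P,float)),cv2.Rodrigues(T[:3,:3])[0],T[:3,3],K(c),np.array([c['k1'],0,0,0,0.]))[0][:,0]
def save(cam,name):
    im=grab_frame(cam); cv2.imwrite('pics/'+name,im[:,:,::-1]); return im
E
python3 - <<'E'
from h import *
print(get_state()['t'],tip_reach if not callable(tip_reach) else tip_reach())
Z=dict(scale=0,pan_centre=.045,stand=0,parcel=.052,weight_500=.045,tray=0,cell0=.006,cell1=.006,cell2=.006,weight_200=.006,weight_100=.006,tape_dispenser=0,stapler=.052,mug=0,books=0,pen_pot=0)
for cam in['scene','side']:
    save(cam,cam+'0.png')
    for n,z in Z.items():
        for r in mark_of(cam,n)[:3]: print(cam,n,round(r['conf'],2),np.round(r['location']),np.round(atz(cam,r['location'],z)[:2],3))
print(get_state()['t'])
E
```

```text
0.0 0.019
scene scale 0.68 [378. 270.] [0.597 0.109]
scene pan_centre 0.83 [379. 254.] [0.598 0.107]
scene stand 0.85 [304. 312.] [ 0.585 -0.115]
scene parcel 0.64 [284. 291.] [ 0.553 -0.143]
scene weight_500 0.84 [378. 221.] [0.507 0.217]
scene weight_500 0.78 [373. 243.] [0.558 0.134]
scene weight_500 0.65 [406. 236.] [0.594 0.214]
scene tray 0.92 [408. 208.] [0.474 0.387]
scene tray 0.2 [428. 216.] [0.536 0.395]
scene cell0 0.64 [427. 218.] [0.544 0.374]
scene cell0 0.58 [408. 206.] [0.474 0.385]
scene cell0 0.56 [386. 194.] [0.388 0.398]
scene cell1 0.64 [427. 218.] [0.544 0.374]
scene cell1 0.58 [408. 206.] [0.474 0.385]
scene cell1 0.56 [386. 194.] [0.388 0.398]
scene cell2 0.64 [427. 218.] [0.544 0.374]
scene cell2 0.58 [408. 206.] [0.474 0.385]
scene cell2 0.56 [386. 194.] [0.388 0.398]
scene weight_200 0.84 [378. 221.] [0.468 0.269]
scene weight_200 0.78 [373. 243.] [0.522 0.182]
scene weight_200 0.65 [406. 236.] [0.56  0.265]
scene weight_100 0.84 [378. 221.] [0.468 0.269]
scene weight_100 0.78 [373. 243.] [0.522 0.182]
scene weight_100 0.65 [406. 236.] [0.56  0.265]
scene 
[... 1174 characters left out ...]
] [0.544 0.385]
side cell2 0.62 [298. 410.] [0.475 0.384]
side cell2 0.32 [367. 172.] [ 0.462 -0.363]
side weight_200 0.98 [251. 403.] [0.546 0.385]
side weight_200 0.95 [283. 279.] [0.568 0.095]
side weight_200 0.88 [298. 408.] [0.476 0.382]
side weight_100 0.98 [251. 403.] [0.546 0.385]
side weight_100 0.95 [283. 279.] [0.568 0.095]
side weight_100 0.88 [298. 408.] [0.476 0.382]
side tape_dispenser 0.83 [386. 238.] [ 0.389 -0.083]
side stapler 0.79 [242. 191.] [ 0.716 -0.14 ]
side mug 0.9 [182. 262.] [0.782 0.07 ]
side mug 0.44 [264. 287.] [0.6   0.117]
side pen_pot 0.68 [269. 174.] [ 0.708 -0.324]
side pen_pot 0.4 [287. 280.] [0.561 0.089]
side pen_pot 0.19 [385. 239.] [ 0.392 -0.081]
1.7
```

```bash
python3 -m handwheel 2>&1 | head -5; ls
```

```text
invalid input
h.py
pics
```

View pics/scene0.png

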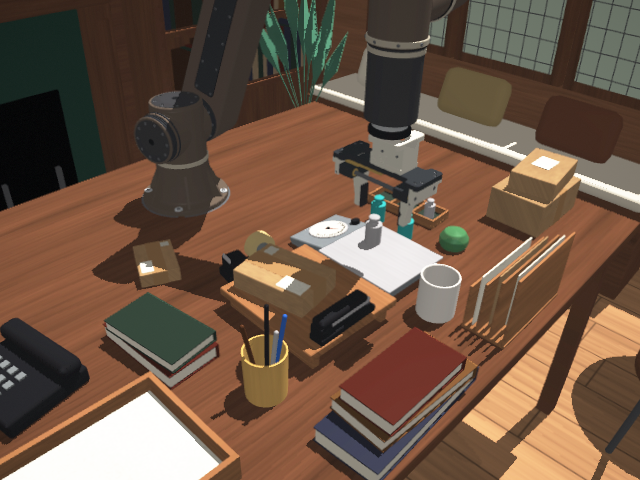

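View pics/side0.png

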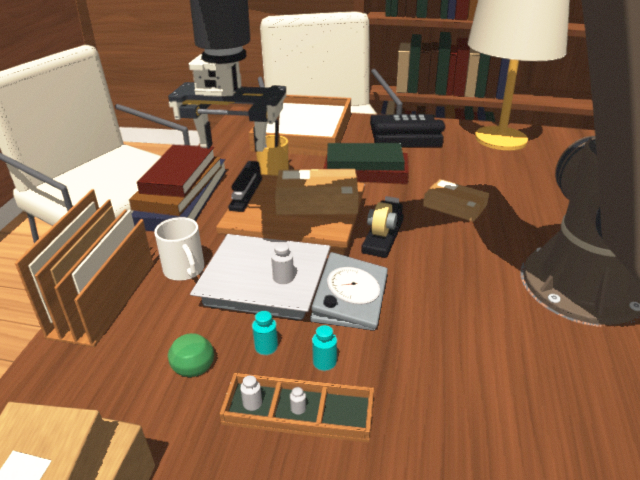

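The steel weight_500 is on the pan (scene 373,235; side 283,265). Two turquoise look-alikes stand on the desk (side 265,333 and 325,348). The tray's empty compartment is at side (347,410). Two boxes resemble the parcel: the larger one on the stand (side 317,195) and a small one near the robot (side 456,200), and the larger one is meant. Next I'll look from above with the wrist camera.

```bash
python3 -m handwheel '[{"delta_pos":[-0.8,0.9,0.5],"dr":[0,0,0]},{"delta_pos":[-0.8,0.9,0.5],"dr":[0,0,0]},{"delta_pos":[-0.8,0.9,0.5],"dr":[0,0,0]},{"delta_pos":[-0.8,0.9,0.5],"dr":[0,0,0]},{"delta_pos":[0,0,0],"dr":[0,0,0]}]' -1
python3 - <<'E'
from h import *
c=calibration('wrist'); print(np.round(get_state()['eef_pos'],3),get_state()['ee_rot'])
im=save('wrist','w0.png')
for n,z in dict(scale=0,pan_centre=.045,stand=0,parcel=.052,weight_500=.045,weight_200=.006,tray=0,cell0=.006).items():
    for r in mark_of('wrist',n)[:3]: print(n,round(r['conf'],2),np.round(r['location']),np.round(atz('wrist',r['location'],z,c)[:2],3))
E
```

```text
t: 2.2
eef_pos: [0.5779, 0.1105, 0.3089]
ee_rot: [-3.137, 0.002, -1.568]
force: [-0.2, -0.1, 0.3]
width: 0.0874
gripper_force: 0.0
[0.578 0.111 0.309] [-3.13715887e+00  2.34884818e-03 -1.56773144e+00]
scale 0.9 [306. 204.] [0.596 0.116]
pan_centre 0.94 [299. 208.] [0.602 0.113]
weight_500 0.89 [342. 227.] [0.554 0.134]
weight_500 0.49 [337. 310.] [0.558 0.236]
weight_200 0.89 [342. 227.] [0.551 0.143]
weight_200 0.49 [337. 310.] [0.556 0.255]
tray 0.72 [390. 387.] [0.478 0.38 ]
cell0 0.92 [390. 389.] [0.479 0.379]
```

View pics/w0.png

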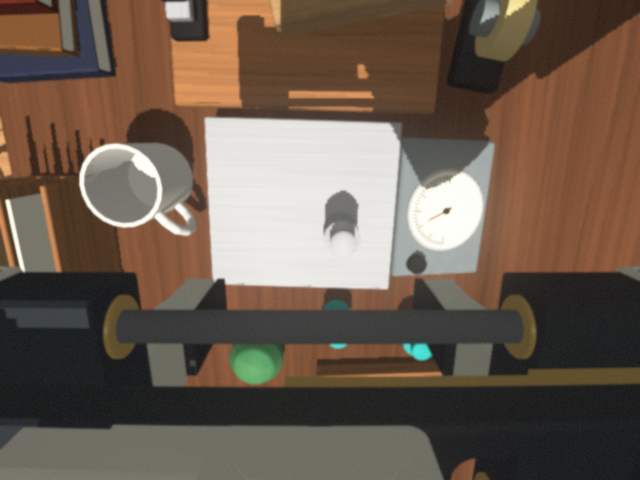

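The wrist view shows the pan with corners (206,118), (401,122), (388,289) and (212,285). The grey steel weight stands on it at (343,235). The mug is at (130,185) and the turquoise pair are below the pan. Next I'll fit the poses and confirm the weight in a crop.

```bash
python3 - <<'E'
from h import *
c=calibration('wrist')
P=[atz('wrist',u,.0446,c)[:2] for u in [(206,118),(401,122),(388,289),(212,285)]]
print(np.round(P,4),np.mean(P,0))
print('yaw',np.arctan2(*(P[0]-P[1])[::-1]),np.arctan2(*(P[3]-P[2])[::-1]))
for s in [(173,107),(435,112)]: print('stand edge',atz('wrist',s,.052,c))
im=cv2.imread('pics/w0.png'); cv2.imwrite('pics/c0.png',cv2.resize(im[160:300,260:460],None,fx=4,fy=4)[:560])
g=cv2.imread('pics/side0.png')
W=[]
for cam,u in [('wrist',(342,227)),('side',(283,279)),('scene',(373,243))]: print(cam,atz(cam,u,.0446,c if cam=='wrist' else None))
# knob top z=.1146
print('knob wrist',atz('wrist',(343,241),.112,c), 'knob side',atz('side',(282,250),.1126))
E
```

```text
[[0.6977 0.0122]
 [0.4938 0.0165]
 [0.4985 0.2043]
 [0.7057 0.199 ]] [0.59891031 0.10802588]
yaw -0.02133335667096951 -0.0255483824407469
stand edge [0.72855731 0.00167242 0.052     ]
stand edge [0.4609738  0.00698849 0.052     ]
wrist [0.55391505 0.12930227 0.0446    ]
side [0.55473361 0.14095191 0.0446    ]
scene [0.55895449 0.13313671 0.0446    ]
knob wrist [0.55714479 0.12725926 0.112     ] knob side [0.55134535 0.14763843 0.1126    ]
```

View pics/c0.png

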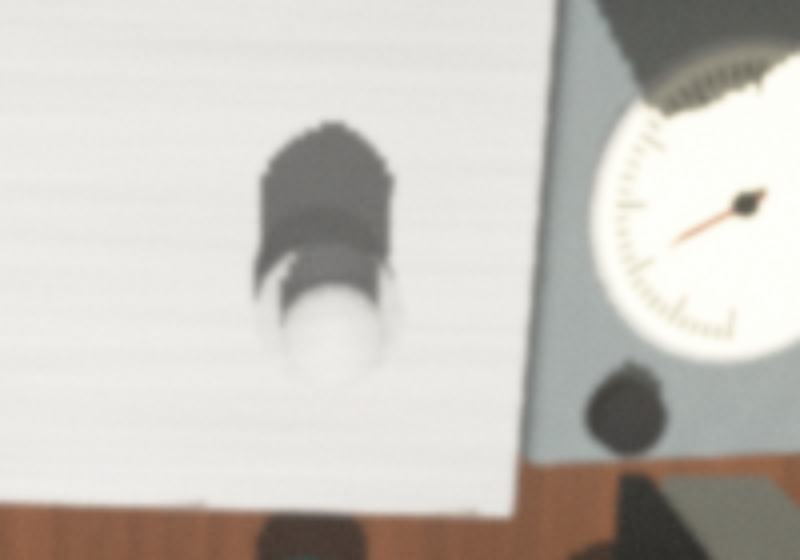

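The crop confirms the grey steel weight (wrist 343,237), casting its shadow on the pan. It isn't turquoise, so this is the right one. Now I'll grasp it.

```bash
python3 -m handwheel '[{"delta_pos":[-0.4,0.4,-0.9],"dr":[0,0,0]},{"delta_pos":[-0.37,0.32,-1],"dr":[0,0,0]},{"delta_pos":[0,0,-1],"dr":[0,0,0]},{"delta_pos":[0,0,-1],"dr":[0,0,0]},{"delta_pos":[0,0,-1],"dr":[0,0,0]},{"delta_pos":[0,0,-1],"dr":[0,0,0]},{"delta_pos":[0,0,-0.9],"dr":[0,0,0]},{"delta_pos":[0,0,-0.55],"dr":[0,0,0]},{"delta_pos":[0,0,0],"dr":[0,0,0]},{"delta_pos":[0,0,0],"dr":[0,0,0]}]' -1
python3 -m handwheel '[{"delta_pos":[0,0,0],"dr":[0,0,0]},{"delta_pos":[0,0,0],"dr":[0,0,0]},{"delta_pos":[0,0,0],"dr":[0,0,0]},{"delta_pos":[0,0,0],"dr":[0,0,0]},{"delta_pos":[0,0,0],"dr":[0,0,0]},{"delta_pos":[0,0,0],"dr":[0,0,0]}]' 1 25
```

```text
t: 3.65
eef_pos: [0.5562, 0.1293, 0.0851]
ee_rot: [3.141, -0.001, -1.571]
force: [-0.2, 0.1, -0.4]
width: 0.0878
gripper_force: 0.0
t: 4.25
eef_pos: [0.5559, 0.1296, 0.0852]
ee_rot: [-3.141, 0.0, -1.571]
force: [-0.8, 0.0, -0.3]
width: 0.0455
gripper_force: 0.0
```

```bash
python3 -m handwheel '[{"delta_pos":[0,0,0],"dr":[0,0,0]},{"delta_pos":[0,0,0],"dr":[0,0,0]},{"delta_pos":[0,0,0],"dr":[0,0,0]}]' 1 25
python3 -m handwheel '[{"delta_pos":[0,0,0.3],"dr":[0,0,0]},{"delta_pos":[0,0,0.7],"dr":[0,0,0]},{"delta_pos":[0,0,1],"dr":[0,0,0]},{"delta_pos":[0,0,1],"dr":[0,0,0]},{"delta_pos":[0,0,1],"dr":[0,0,0]},{"delta_pos":[0,0,0.7],"dr":[0,0,0]}]'
```

```text
t: 4.55
eef_pos: [0.556, 0.1296, 0.0851]
ee_rot: [-3.141, 0.0, -1.571]
force: [0.7, -0.7, -0.1]
width: 0.0375
gripper_force: 25.0
t: 5.15
eef_pos: [0.5556, 0.1295, 0.2281]
ee_rot: [-3.141, 0.001, -1.571]
force: [1.0, 0.6, -4.5]
width: 0.0369
gripper_force: 25.0
```

```bash
python3 - <<'E'
from h import *
im=save('side','side1.png'); cv2.imwrite('pics/c1.png',cv2.resize(im[360:450,210:390,::-1],None,fx=4.4,fy=4.4,interpolation=cv2.INTER_CUBIC))
for n in ('tray','cell1'):
  for r in mark_of('side',n)[:4]: print(n,round(r['conf'],2),np.round(r['location'],1),np.round(atz('side',r['location'],.006 if n!='tray' else 0)[:2],3))
E
```

```text
tray 0.91 [297.8 410.1] [0.477 0.38 ]
cell1 0.98 [252.9 407.5] [0.541 0.392]
cell1 0.6 [299.8 407.9] [0.474 0.38 ]
cell1 0.57 [341.5 412.3] [0.414 0.378]
cell1 0.42 [298.8 410.4] [0.474 0.385]
```

View pics/c1.png

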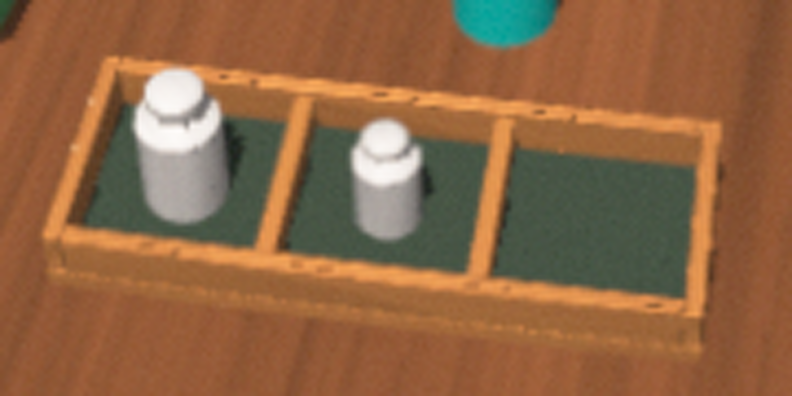

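The empty compartment is the right-hand one in this view, with its floor around crop (590,220). The tray's rim corners are at crop (110,58), (720,123), (703,313) and (45,235).

```bash
python3 - <<'E'
from h import *
P=np.array([atz('side',(210+a/4.4,360+b/4.4),.024)[:2] for a,b in [(110,58),(720,123),(703,313),(45,235)]])
print(np.round(P,4),P.mean(0),np.linalg.norm(P[0]-P[1]),np.linalg.norm(P[3]-P[2]),np.linalg.norm(P[0]-P[3]))
d=(P[0]-P[1]+P[3]-P[2]);d/=np.linalg.norm(d);print('yaw',np.arctan2(d[1],d[0]),'cell',P.mean(0)-.068*d)
Q=np.array([atz('side',(210+a/4.4,360+b/4.4),.024)[:2] for a,b in [(513,118),(697,132),(690,300),(490,280)]]);print(Q.mean(0))
s=get_state();print(s['eef_pos'],s['t'])
E
```

```text
[[0.5795 0.3491]
 [0.3726 0.3406]
 [0.3697 0.416 ]
 [0.5774 0.4243]] [0.47479387 0.38250553] 0.2071052667294939 0.20793579769134693 0.07523661800038917
yaw 0.04047866318589347 cell [0.40684958 0.37975373]
[0.4074255  0.38069935]
[0.555864   0.12978607 0.22682787] 5.3
```

```bash
python3 -m handwheel '[{"delta_pos":[-0.55,0.93,0],"dr":[0,0,0]},{"delta_pos":[-0.55,0.93,0],"dr":[0,0,0]},{"delta_pos":[-0.55,0.93,0],"dr":[0,0,0]},{"delta_pos":[-0.55,0.93,0],"dr":[0,0,0]},{"delta_pos":[-0.55,0.93,0],"dr":[0,0,0]},{"delta_pos":[-0.55,0.93,0],"dr":[0,0,0]},{"delta_pos":[-0.55,0.93,0],"dr":[0,0,0]},{"delta_pos":[-0.55,0.93,0],"dr":[0,0,0]},{"delta_pos":[-0.55,0.93,0],"dr":[0,0,0]},{"delta_pos":[0,0,0],"dr":[0,0,0]}]'
python3 -m handwheel '[{"delta_pos":[0,0,-0.8],"dr":[0,0,0]},{"delta_pos":[0,0,-1],"dr":[0,0,0]},{"delta_pos":[0,0,-1],"dr":[0,0,0]},{"delta_pos":[0,0,-0.8],"dr":[0,0,0]},{"delta_pos":[0,0,-0.6],"dr":[0,0,0]},{"delta_pos":[0,0,-0.4],"dr":[0,0,0]},{"delta_pos":[0,0,-0.2],"dr":[0,0,0]},{"delta_pos":[0,0,0],"dr":[0,0,0]}]'
```

```text
t: 6.3
eef_pos: [0.4051, 0.3826, 0.2236]
ee_rot: [3.139, -0.002, -1.568]
force: [0.6, -1.1, -5.2]
width: 0.0375
gripper_force: 25.0
t: 7.1
eef_pos: [0.4071, 0.38, 0.081]
ee_rot: [3.141, -0.002, -1.571]
force: [-1.0, 0.3, -5.5]
width: 0.0372
gripper_force: 25.0
```

```bash
python3 - <<'E'
from h import *
s=get_state();print(s['eef_pos'])
im=save('side','side2.png'); cv2.imwrite('pics/c2.png',cv2.resize(im[300:450,210:410,::-1],None,fx=4,fy=4,interpolation=cv2.INTER_CUBIC))
E
```

```text
[0.4070995  0.37997947 0.08099044]
```

View pics/c2.png

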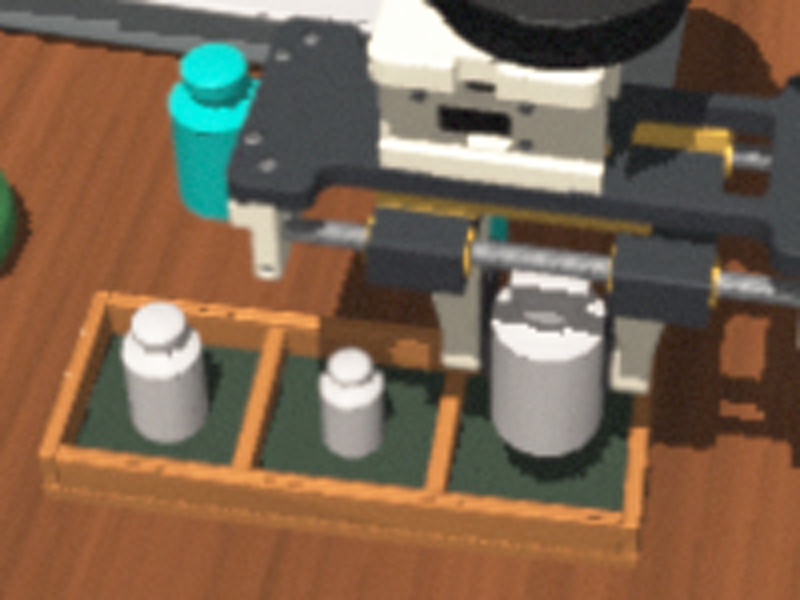

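The weight hangs inside the empty compartment (crop 545,380), between the divider and the end wall. Now I'll lower it.

```bash
python3 -m handwheel '[{"delta_pos":[0,0,-0.4],"dr":[0,0,0]},{"delta_pos":[0,0,-0.3],"dr":[0,0,0]},{"delta_pos":[0,0,-0.2],"dr":[0,0,0]},{"delta_pos":[0,0,-0.1],"dr":[0,0,0]},{"delta_pos":[0,0,-0.07],"dr":[0,0,0]},{"delta_pos":[0,0,0],"dr":[0,0,0]}]'
```

```text
t: 7.75
eef_pos: [0.4074, 0.3806, 0.0497]
ee_rot: [3.141, -0.0, -1.571]
force: [0.0, 0.3, -5.3]
width: 0.0373
gripper_force: 25.0
```

```bash
python3 -m handwheel '[{"delta_pos":[0,0,-0.06],"dr":[0,0,0]},{"delta_pos":[0,0,0],"dr":[0,0,0]}]'; python3 -m handwheel '[{"delta_pos":[0,0,-0.05],"dr":[0,0,0]},{"delta_pos":[0,0,0],"dr":[0,0,0]}]'
```

```text
t: 7.95
eef_pos: [0.4074, 0.3807, 0.0482]
ee_rot: [-3.142, 0.0, -1.571]
force: [-0.4, -0.2, -4.8]
width: 0.0375
gripper_force: 25.0
t: 8.15
eef_pos: [0.4075, 0.3808, 0.0467]
ee_rot: [-3.141, 0.0, -1.571]
force: [0.8, 0.8, -5.3]
width: 0.0374
gripper_force: 25.0
```

```bash
python3 -m handwheel '[{"delta_pos":[0,0,-0.06],"dr":[0,0,0]},{"delta_pos":[0,0,0],"dr":[0,0,0]}]'
```

```text
t: 8.35
eef_pos: [0.4075, 0.3809, 0.0465]
ee_rot: [-3.141, 0.001, -1.57]
force: [-4.7, -4.8, 11.8]
width: 0.0372
gripper_force: 25.0
```

Contact with the floor. Release to about 54 mm opening and lift.

```bash
python3 -m handwheel '[{"delta_pos":[0,0,0.03],"dr":[0,0,0]},{"delta_pos":[0,0,0],"dr":[0,0,0]},{"delta_pos":[0,0,0],"dr":[0,0,0]},{"delta_pos":[0,0,0],"dr":[0,0,0]}]' -0.25
python3 -m handwheel '[{"delta_pos":[0,0,0.3],"dr":[0,0,0]},{"delta_pos":[0,0,0.6],"dr":[0,0,0]},{"delta_pos":[0,0,1],"dr":[0,0,0]},{"delta_pos":[0,0,1],"dr":[0,0,0]},{"delta_pos":[0,0,1],"dr":[0,0,0]},{"delta_pos":[0,0,1],"dr":[0,0,0]},{"delta_pos":[0,0,1],"dr":[0,0,0]},{"delta_pos":[0,0,1],"dr":[0,0,0]}]' -
```

```text
t: 8.75
eef_pos: [0.4075, 0.3808, 0.0458]
ee_rot: [-3.141, 0.0, -1.571]
force: [0.4, -0.2, 0.2]
width: 0.0541
gripper_force: 0.0
t: 9.55
eef_pos: [0.4073, 0.3804, 0.2548]
ee_rot: [-3.141, 0.001, -1.571]
force: [-0.1, 1.1, -0.6]
width: 0.0547
gripper_force: 0.0
```

```bash
python3 -m handwheel '[{"delta_pos":[0.37,-0.98,0.25],"dr":[0,0,0]},{"delta_pos":[0.37,-0.98,0.25],"dr":[0,0,0]},{"delta_pos":[0.37,-0.98,0.25],"dr":[0,0,0]},{"delta_pos":[0.37,-0.98,0.25],"dr":[0,0,0]},{"delta_pos":[0.37,-0.98,0.25],"dr":[0,0,0]},{"delta_pos":[0.37,-0.98,0.25],"dr":[0,0,0]},{"delta_pos":[0.37,-0.98,0.25],"dr":[0,0,0]},{"delta_pos":[0.37,-0.98,0.25],"dr":[0,0,0]},{"delta_pos":[0.37,-0.98,0.25],"dr":[0,0,0]},{"delta_pos":[0.37,-0.98,0.25],"dr":[0,0,0]}]' -1
python3 -m handwheel '[{"delta_pos":[0.37,-0.98,0.2],"dr":[0,0,0]},{"delta_pos":[0.37,-0.98,0.2],"dr":[0,0,0]},{"delta_pos":[0.37,-0.98,0.2],"dr":[0,0,0]},{"delta_pos":[0.37,-0.98,0.2],"dr":[0,0,0]},{"delta_pos":[0,0,0],"dr":[0,0,0]}]'
python3 - <<'E'
from h import *
c=calibration('wrist'); print('cam',np.round(ray('wrist',(320,240),c),3))
save('wrist','w1.png')
for n,z in dict(pan_centre=.05,stand=0,parcel=.052,stapler=.052,tape_dispenser=0,pen_pot=0).items():
    for r in mark_of('wrist',n)[:3]: print(n,round(r['conf'],2),np.round(r['location']),np.round(atz('wrist',r['location'],z,c)[:2],3))
E
```

```text
t: 10.55
eef_pos: [0.5184, 0.0853, 0.3289]
ee_rot: [-3.141, 0.0, -1.571]
force: [0.4, 0.5, -0.4]
width: 0.0876
gripper_force: 0.0
t: 11.05
eef_pos: [0.5636, -0.0338, 0.3528]
ee_rot: [-3.141, -0.001, -1.574]
force: [-0.5, 0.2, -0.2]
width: 0.0875
gripper_force: 0.0
cam [[ 0.564 -0.104  0.492]
 [-0.001  0.26  -0.966]]
pan_centre 0.69 [292. 310.] [0.601 0.111]
parcel 0.92 [581.  23.] [ 0.275 -0.232]
parcel 0.64 [334. 118.] [ 0.547 -0.131]
stapler 0.7 [197. 119.] [ 0.706 -0.131]
tape_dispenser 0.78 [447. 154.] [ 0.396 -0.09 ]
```

View pics/w1.png

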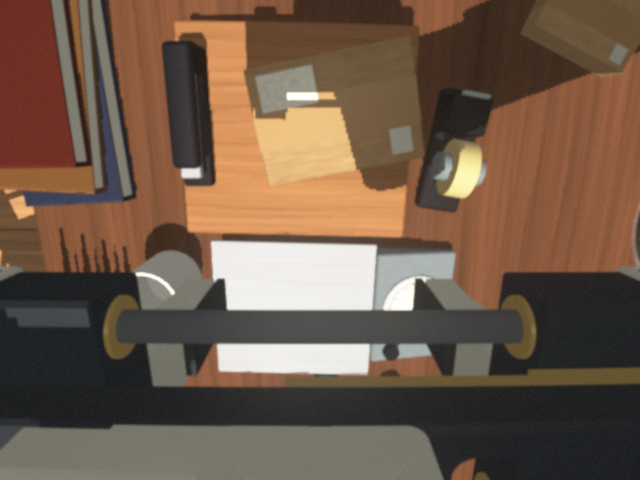

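The wrist view shows the larger parcel on the stand with top corners (247,72), (412,37), (423,155) and (270,186). The stapler is at (190,112), the tape dispenser at (455,150), and the small box is out of the way at the top right.

```bash
python3 - <<'E'
from h import *
c=calibration('wrist')
U=[(247,72),(412,37),(423,155),(270,186)]
P=np.array([atz('wrist',u,.097,c)[:2] for u in U]);print(np.round(P,4),P.mean(0))
print([np.linalg.norm(P[i]-P[(i+1)%4]) for i in range(4)],'yaw',[np.arctan2(*(a-b)[::-1]) for a,b in((P[0],P[1]),(P[3],P[2]))])
for n,u,z in [('standNE',(175,22),.052),('standSE',(418,25),.052),('st',(188,236),.052),('st',(404,236),.052),('pan',(212,241),.05),('pan',(376,245),.05),('pan',(369,375),.05),('pan',(218,373),.05),('stapler',(213,184),.075),('stapler',(165,45),.1),('tape',(437,208),.04),('tape',(440,92),.04),('tape',(418,205),.0)]: print(n,np.round(atz('wrist',u,z,c)[:2],4))
E
```

```text
[[ 0.6355 -0.1684]
 [ 0.4722 -0.2007]
 [ 0.4535 -0.0874]
 [ 0.616  -0.0545]] [ 0.54431154 -0.12775872]
[np.float64(0.16643710800473288), np.float64(0.11483607934046165), np.float64(0.1658544619904518), np.float64(0.11554085505901521)] yaw [np.float64(0.19576953587413073), np.float64(0.2001245143717435)]
standNE [ 0.72   -0.2273]
standSE [ 0.456  -0.2242]
st [0.7267 0.0129]
st [0.4574 0.0125]
pan [0.6977 0.0198]
pan [0.4915 0.0248]
pan [0.493 0.214]
pan [0.7044 0.2113]
stapler [ 0.6839 -0.0542]
stapler [ 0.7145 -0.1931]
tape [ 0.4152 -0.0207]
tape [ 0.4229 -0.1572]
tape [ 0.4285 -0.0177]
```

```bash
python3 -m handwheel '[{"delta_pos":[-0.1,-0.95,-0.5],"dr":[0,0,-1]},{"delta_pos":[-0.1,-0.95,-0.5],"dr":[0,0,0]},{"delta_pos":[-0.1,-0.95,-0.5],"dr":[0,0,0]},{"delta_pos":[-0.1,-0.95,-0.5],"dr":[0,0,0]},{"delta_pos":[-0.1,-0.95,-0.5],"dr":[0,0,0]},{"delta_pos":[-0.1,-0.95,-0.5],"dr":[0,0,0]},{"delta_pos":[0,-0.9,-0.5],"dr":[0,0,0]},{"delta_pos":[0,0,-0.5],"dr":[0,0,0]},{"delta_pos":[0,0,-1],"dr":[0,0,0]},{"delta_pos":[0,0,0],"dr":[0,0,0]}]' -1
```

```text
t: 12.4
eef_pos: [0.5425, -0.2279, 0.1981]
ee_rot: [3.135, 0.002, -1.588]
force: [-1.3, 0.3, -1.0]
width: 0.0871
gripper_force: 0.0
```

```bash
python3 -m handwheel '[{"delta_pos":[0,-0.15,-0.9],"dr":[0,0,0]},{"delta_pos":[0,0,-1],"dr":[0,0,0]},{"delta_pos":[0,0,-0.9],"dr":[0,0,0]},{"delta_pos":[0,0,-0.7],"dr":[0,0,0]},{"delta_pos":[0,0,-0.3],"dr":[0,0,0]},{"delta_pos":[0,0,0],"dr":[0,0,0]}]'
python3 - <<'E'
from h import *
s=get_state();print(s['eef_pos'])
save('side','side3.png')
for cam in('side','scene'):
  if cam=='scene': grab_frame(cam)
  for r in mark_of(cam,'parcel')[:3]: print(cam,round(r['conf'],2),np.round(atz(cam,r['location'],.052)[:2],3))
E
```

```text
t: 13.0
eef_pos: [0.5448, -0.233, 0.0876]
ee_rot: [3.14, -0.0, -1.587]
force: [-1.4, -0.4, -0.4]
width: 0.0876
gripper_force: 0.0
[ 0.54477423 -0.23298973  0.0876145 ]
side 0.87 [ 0.253 -0.162]
side 0.8 [ 0.546 -0.116]
scene 0.93 [ 0.548 -0.14 ]
scene 0.56 [ 0.316 -0.29 ]
```

View pics/side3.png

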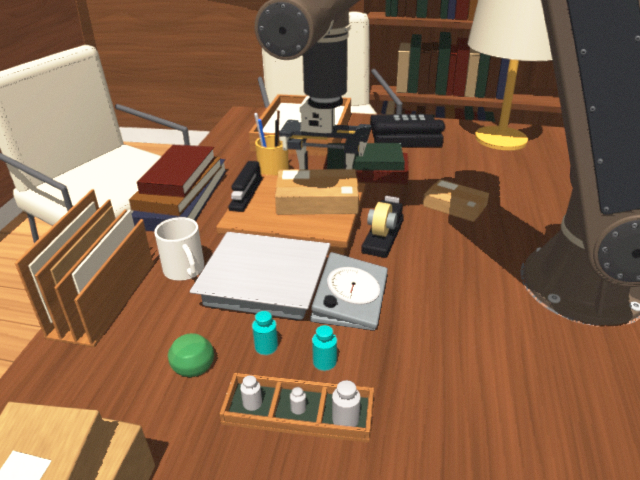

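The 500 g weight stands upright in the empty compartment (345,402), and the gripper is behind the parcel (317,190). Now I'll lower slightly and push.

```bash
python3 -m handwheel '[{"delta_pos":[0,0,-0.27],"dr":[0,0,0]},{"delta_pos":[0,0.3,0],"dr":[0,0,0]},{"delta_pos":[0,0.3,0],"dr":[0,0,0]},{"delta_pos":[0,0.3,0],"dr":[0,0,0]},{"delta_pos":[0,0.3,0],"dr":[0,0,0]},{"delta_pos":[0,0.3,0],"dr":[0,0,0]},{"delta_pos":[0,0.3,0],"dr":[0,0,0]},{"delta_pos":[0,0.3,0],"dr":[0,0,0]},{"delta_pos":[0,0.3,0],"dr":[0,0,0]},{"delta_pos":[0,0,0],"dr":[0,0,0]}]'
python3 - <<'E'
from h import *
for cam in('side','scene'):
  grab_frame(cam)
  for r in mark_of(cam,'parcel')[:2]: print(cam,round(r['conf'],2),np.round(atz(cam,r['location'],.052)[:2],3))
E
```

```text
t: 14.2
eef_pos: [0.5453, -0.16, 0.0798]
ee_rot: [-3.141, 0.0, -1.587]
force: [0.1, -0.6, -0.0]
width: 0.0875
gripper_force: 0.0
side 0.58 [ 0.25  -0.166]
side 0.22 [0.467 0.414]
scene 0.83 [ 0.562 -0.093]
scene 0.75 [ 0.306 -0.278]
```

```bash
python3 -m handwheel '[{"delta_pos":[0.06,0.35,0],"dr":[0,0,0]},{"delta_pos":[0.08,0.35,0],"dr":[0,0,0]},{"delta_pos":[0.08,0.35,0],"dr":[0,0,0]},{"delta_pos":[0.08,0.35,0],"dr":[0,0,0]},{"delta_pos":[0.08,0.35,0],"dr":[0,0,0]},{"delta_pos":[0.08,0.35,0],"dr":[0,0,0]},{"delta_pos":[0.08,0.35,0],"dr":[0,0,0]},{"delta_pos":[0.08,0.35,0],"dr":[0,0,0]},{"delta_pos":[0.08,0.35,0],"dr":[0,0,0]},{"delta_pos":[0,0,0],"dr":[0,0,0]}]'
python3 - <<'E'
from h import *
for cam in('side','scene'):
  im=save(cam,cam+'4.png')
  for n in ('parcel','pan_centre'):
   for r in mark_of(cam,n)[:2]: print(cam,n,round(r['conf'],2),np.round(r['location']),np.round(atz(cam,r['location'],.05)[:2],3))
  if cam=='side': cv2.imwrite('pics/c4.png',cv2.resize(im[140:340,150:410,::-1],None,fx=3,fy=3))
E
```

```text
t: 15.4
eef_pos: [0.5665, -0.065, 0.0797]
ee_rot: [-3.141, 0.001, -1.587]
force: [0.0, 0.7, -1.1]
width: 0.0879
gripper_force: 0.0
side parcel 0.87 [456. 205.] [ 0.25  -0.158]
side parcel 0.56 [286. 233.] [0.582 0.007]
side pan_centre 0.79 [263. 264.] [0.599 0.113]
scene parcel 0.96 [155. 270.] [ 0.306 -0.288]
scene parcel 0.74 [345. 268.] [0.583 0.009]
scene pan_centre 0.74 [382. 252.] [0.601 0.113]
```

View pics/c4.png

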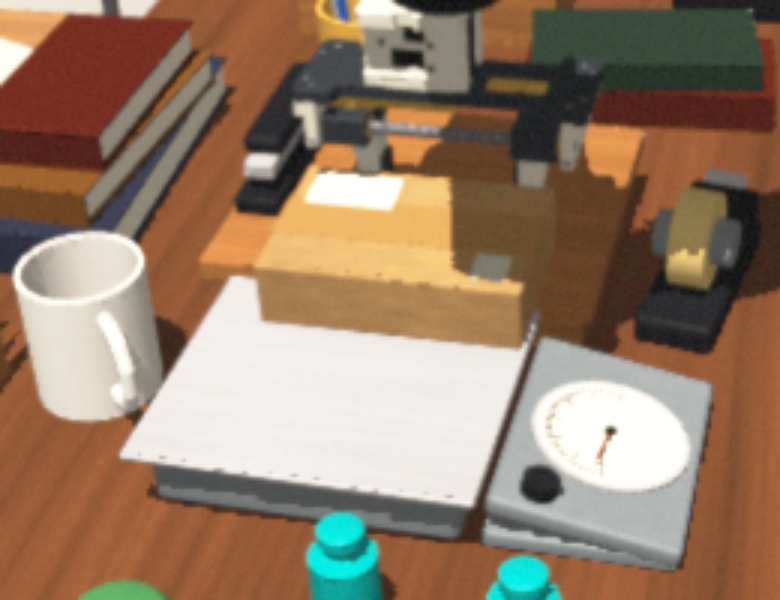

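The parcel is square and already over the pan's near edge (crop front face 260-525 px), at about (0.582, 0.008). It needs about +18 mm in x and +104 mm in y.

```bash
python3 -m handwheel '[{"delta_pos":[0.07,0.35,0],"dr":[0,0,0]},{"delta_pos":[0.07,0.35,0],"dr":[0,0,0]},{"delta_pos":[0.07,0.35,0],"dr":[0,0,0]},{"delta_pos":[0.07,0.35,0],"dr":[0,0,0]},{"delta_pos":[0.07,0.35,0],"dr":[0,0,0]},{"delta_pos":[0.07,0.35,0],"dr":[0,0,0]},{"delta_pos":[0.07,0.35,0],"dr":[0,0,0]},{"delta_pos":[0.06,0.35,0],"dr":[0,0,0]},{"delta_pos":[0.06,0.3,0],"dr":[0,0,0]},{"delta_pos":[0,0,0],"dr":[0,0,0]}]'
python3 - <<'E'
from h import *
for cam in('side','scene'):
  im=save(cam,cam+'5.png')
  for n in ('parcel','pan_centre','scale'):
   for r in mark_of(cam,n)[:2]: print(cam,n,round(r['conf'],2),np.round(r['location']),np.round(atz(cam,r['location'],0 if n=='scale' else .042)[:2],3))
E
```

```text
t: 16.7
eef_pos: [0.5849, 0.0277, 0.0798]
ee_rot: [-3.14, 0.001, -1.587]
force: [0.4, -0.5, 0.2]
width: 0.0879
gripper_force: 0.0
side parcel 0.86 [270. 263.] [0.591 0.097]
side parcel 0.57 [455. 205.] [ 0.249 -0.173]
side scale 0.77 [266. 289.] [0.594 0.122]
scene parcel 0.98 [378. 258.] [0.604 0.096]
scene parcel 0.69 [154. 268.] [ 0.289 -0.281]
scene pan_centre 0.48 [408. 207.] [0.512 0.33 ]
scene scale 0.71 [377. 270.] [0.595 0.108]
```

```bash
python3 -m handwheel '[{"delta_pos":[0,0.15,0],"dr":[0,0,0]},{"delta_pos":[0.03,0.2,0],"dr":[0,0,0]},{"delta_pos":[0.03,0.1,0],"dr":[0,0,0]},{"delta_pos":[0,0,0],"dr":[0,0,0]},{"delta_pos":[0,-0.3,0],"dr":[0,0,0]},{"delta_pos":[0,-0.8,0.2],"dr":[0,0,0]},{"delta_pos":[0,-0.8,0.8],"dr":[0,0,0]},{"delta_pos":[0,-0.8,1],"dr":[0,0,0]},{"delta_pos":[0,-0.5,1],"dr":[0,0,0]},{"delta_pos":[0,0,1],"dr":[0,0,0]}]'
python3 -m handwheel '[{"delta_pos":[0,1,1],"dr":[0,0,0]},{"delta_pos":[0,1,1],"dr":[0,0,0]},{"delta_pos":[0,1,0.8],"dr":[0,0,0]},{"delta_pos":[0,1,0.8],"dr":[0,0,0]},{"delta_pos":[0,1,0.5],"dr":[0,0,0]},{"delta_pos":[0,1,0],"dr":[0,0,0]},{"delta_pos":[0,1,0],"dr":[0,0,0]},{"delta_pos":[0,0,0],"dr":[0,0,0]},{"delta_pos":[0,0,0],"dr":[0,0,0]}]'
python3 - <<'E'
from h import *
for cam in('side','scene','wrist'):
  im=save(cam,cam+'6.png'); c=calibration(cam)
  for n in ('parcel','pan_centre','scale','weight_500'):
   for r in mark_of(cam,n)[:2]: print(cam,n,round(r['conf'],2),np.round(r['location']),np.round(atz(cam,r['location'],0 if n=='scale' else .042,c)[:2],3))
E
```

```text
t: 18.1
eef_pos: [0.5858, -0.0584, 0.201]
ee_rot: [-3.141, 0.0, -1.59]
force: [0.5, 0.2, -1.1]
width: 0.0875
gripper_force: 0.0
t: 19.0
eef_pos: [0.5859, 0.1542, 0.3226]
ee_rot: [-3.141, 0.0, -1.587]
force: [0.1, -1.0, -0.1]
width: 0.0878
gripper_force: 0.0
side parcel 0.95 [456. 202.] [ 0.247 -0.185]
side scale 0.89 [263. 288.] [0.6   0.119]
side weight_500 0.88 [347. 420.] [0.401 0.417]
side weight_500 0.87 [324. 364.] [0.448 0.323]
scene parcel 0.88 [154. 267.] [ 0.286 -0.279]
scene parcel 0.85 [379. 256.] [0.6   0.105]
scene scale 0.72 [378. 270.] [0.598 0.11 ]
scene weight_500 0.85 [377. 221.] [0.501 0.219]
scene weight_500 0.7 [389. 197.] [0.446 0.336]
wrist parcel 0.92 [306. 170.] [0.601 0.114]
wrist weight_500 0.96 [343. 278.] [0.559 0.245]
wrist weight_500 0.8 [414. 289.] [0.471 0.261]
```

View pics/wrist6.png

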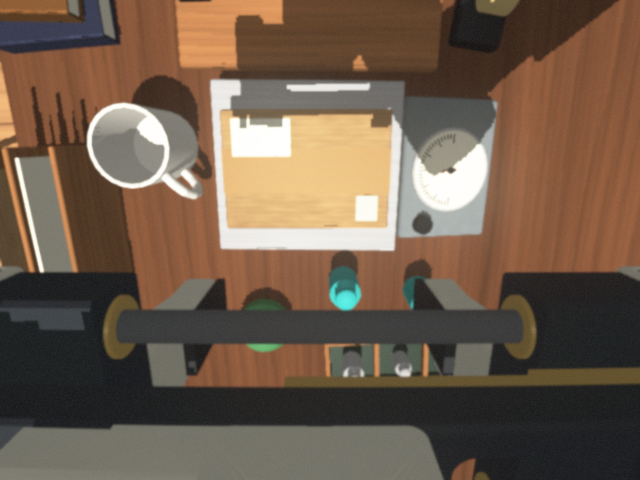

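The parcel lies square on the pan. Its top corners are about (219,107), (391,110), (387,228) and (225,229), and the pan's are (211,81), (404,81), (395,250) and (221,248).

```bash
python3 - <<'E'
from h import *
c=calibration('wrist')
f=lambda U,z:np.array([atz('wrist',u,z,c)[:2] for u in U])
A=f([(211,81),(404,81),(395,250),(221,248)],.042);B=f([(219,107),(391,110),(387,228),(225,229)],.087)
for P in(A,B): print(np.round(P.mean(0),4),np.round([np.linalg.norm(P[i]-P[(i+1)%4]) for i in range(4)],3),'yaw',np.round([np.arctan2(*(a-b)[::-1]) for a,b in((P[0],P[1]),(P[3],P[2]))],3))
E
```

```text
[0.5987 0.1133] [0.207 0.189 0.209 0.187] yaw [-0.018 -0.029]
[0.5996 0.1113] [0.168 0.118 0.171 0.122] yaw [-0.035 -0.011]
```

View pics/side6.png

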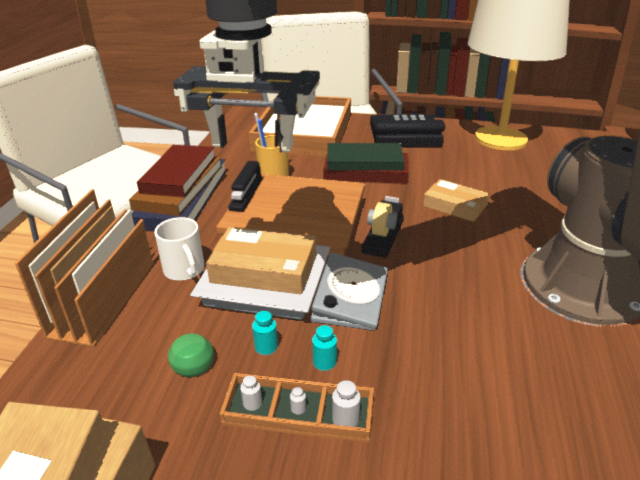

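The parcel is centred to within about 2 mm and square. The weight is upright in the tray (345,402) and nothing else has moved, so I'll hand the job in.

```bash
python3 -c "
from station import *
print(job_done())"
```

```text
the job is handed in; nothing more can be done
None
```

I handed the job in at about 20 s: the 500 g weight stands upright in the tray's empty compartment, and the boxed book lies square on the pan, about 2 mm off centre and clear of the stand; no verdict was returned.

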